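Pump up the core press

ROBOT

A 6-joint arm with a two-finger parallel gripper is mounted at the origin on a cart in front of the work surface, level with it; the furniture and walls round the work are solid. World frame = base frame: x ahead of the robot, y to its left, z up, the work surface at z = 0. Lengths are in mm, angles in rad, forces in N, time in s.
With the tool pointing down it reaches from about 400 to 925 mm from the base axis. Payload 12.5 kg.
Tool frame: the origin (TCP) lies on the mounting face of the last link; the fingertips stand 190 mm ahead of it and the grasp point (between the pads) lies 171 mm ahead of it; z points along the fingers, y is the line along which they close (so a half turn about z gives the same grasp; the last joint's range is limited). The gripper opens to 95 mm and grips with 3 to 60 N. Pads are 20 mm wide; open, the fingers measure 119 mm over their backs; the gripper's body (75 mm by 180 mm) begins 59 mm behind the grasp point.
Start: joints at [1.235, 0.491, 1.559, -0, 1.092, -0.106], TCP at [142.34, 608.576, 404.761] pointing down, gripper open.
Joint ranges: [-3.1, 3.1], [-0.84, 2.19], [0.05, 2.79], [-1.13, 4.28], [0.06, 2.93], [-2.69, 2.69]. Speed limits (rad/s): [2.22, 2.22, 2.79, 3.14, 3.14, 3.14].

INTERFACE

Orientations are given as [roll, pitch, yaw] about the fixed x, y, z axes, in that order (R = Rz(yaw) Ry(pitch) Rx(roll)).
In Python, from cell import env gives the robot as it stands.
- The arm moves only by the tool carry_out, never from a script. Its argument "series" is a list of rows, each a list of 5 numbers: the shift along the tool's x, y, z in m, then the turn about the tool's z in degrees, then the opening, from 0 (shut) to 1 (fully open). A call has 1 to 20 rows; each row is the pose to reach, as a shift and turn from the pose commanded when the call began, along the tool's axes at that moment; what a row does not reach only later rows make up. A row lasts 1/8 s, in which the tool goes at most 62.5 mm and 10.7 degrees, less where a joint would pass 70% of its speed; a pose out of reach is approached as far as the arm can. A call with a gripper value outside its range is refused whole. The fingers move at their own pace and stop on an object; the grip force is fixed at half the most. Time passes only in rows, so rows that repeat a pose let the fingers close. It gives the time, the measured TCP pose, the force, the opening and the grip force at its end, in the units of the state.
- env.state(): the state, without advancing time (a new reading comes with each control period).
- env.read_camera(name): name is "side" or "top" or "wrist"; returns (picture, depth): 480x640x3 uint8, red, green, blue; 480x640 float32, mm along the optical axis (not along the pixel's ray), 0 where there is no reading.
- env.get_calibration(name): a dict with "intrinsics" (3x3 intrinsics, pixels), "D" ([k1, k2, p1, p2, k3] as OpenCV has them; the pictures are not rectified), "cam_to_world" (4x4, takes a point from camera to world coordinates); the wrist camera has in their place "T_tool_cam" (4x4, takes a point from camera to tool coordinates, whose origin is the TCP and whose axes are the flange's). Camera axes: x right, y up, looking along -z (the intrinsics and any distortion apply to the point x, -y, -z); pixel columns grow to the right and rows downward; lengths in mm; the calibration is good to about 2 mm. A picture is of the moment at which its call begins: read the wrist's pose just before it. get_calibration takes no time and is no camera call.
- env.job_done(): hands the job in; it is judged then, once.
The state is a dict: "t": time; "joints": joint angles; "qvel": joint speeds; "tau": joint torques, N m; "eef_pos": TCP position; "tcp_rot": TCP orientation; "ft_force": force on the tool from outside, world axes, zero at the start; "moment": the same for the moment, N m; "opening": opening from 0.0 (shut) to 1.0 (fully open); "grip_force": force on a finger pad.
Only numpy, scipy, OpenCV 4.12 (cv2) and the standard library are available. Lean on these libraries where they do the work, as an engineer would, in place of code of your own. Each camera call takes 0.05 s, during which the arm holds its last target. There are 200 camera calls.

TASK

The soil core in the press needs clamping pressure. Press the black palm head of the hand pump all the way down with the fingertips and let it spring back up, over and over, until the red indicator pin beside the pump stands fully out, then leave the pump with its head up. Do not touch the pin itself, and do not shift or tip the loose bottles, vials, weight, tin and tub standing about.

Things in the scene. Friction and masses are not known exactly. Their poses are not given: they have to be found in the camera images.
- core_press: grey core press, fixed to the bench: a base plate 12 mm thick carrying, in a row along its own x axis, the indicator tower (dark steel, 40 mm across, 90 mm high, its axis at x = -95 mm), the hand pump (aluminium barrel 68 mm across at its widest and 126 mm high, its axis at x = 0) and the cradle with a soil core (x = 82 to 197 mm, y = -135 to 138 mm, up to 97 mm high). Origin on the bench under the pump's axis; z is up
- plunger_top (a point): centre of the upper face of the pump's black palm head, a flat disc 90 mm across and 19 mm thick (too wide to grip); 185 mm above the bench when up, and it moves with the head
- plunger (a joint): how far the palm head is pressed down, in m: 0 is up, 0.030 is the bottom of the stroke. A spring brings it back; pushing it down takes about 5 N at the top and 12 N at the bottom. One stroke from the top to the bottom and back brings the pin out by 10 mm (the first one by 4 to 13 mm); strokes shorter than about 27 mm may not advance it, and those much shorter do not
- indicator_pin (a joint): how far the pin has come out, in m: it starts somewhere between 0 and 0.016, three or four full strokes from being fully out at 0.040. It stays where it is between strokes. Further strokes after that do no harm and do not move it
- pin_tip (a point): centre of the upper end of the red indicator pin, 12 mm across, which rises straight up out of the tower; 95 mm above the bench at joint value 0, 136 mm when fully out
- white_vial: loose glass sample vial with a white cap, 34 mm across, 77 mm tall, standing; origin under its centre
- red_vial: loose glass sample vial with a red cap, 28 mm across, 65 mm tall, standing; origin under its centre
- brass_weight: loose brass-coloured balance weight with a knob, 38 mm across, 50 mm tall, standing; origin under its centre
- tin: loose grey aluminium moisture tin with lid, 63 mm across, 42 mm tall; origin under its centre
- dropper: loose amber dropper bottle with a black rubber bulb, 33 mm across, 102 mm tall, standing; origin under its centre
- tub: loose round tub with a teal lid, 107 mm across, 67 mm tall; origin under its centre

How it is judged (in metres and radians):
On the way, in this order (a step that is already met when the one before it is completed fails the run):
1. the palm head is pressed to within 4 mm of the bottom by the fingers (value of joint plunger above 0.026 m and contact force between the fingers and plunger above 1 N), for 0.02 s.
2. it has come back up to within 4 mm of the top (value of joint plunger below 0.004 m), for 0.02 s.
3. further strokes bring the pin fully out (at least 38 mm) (value of joint indicator_pin above 0.038 m), for 0.05 s.
At the end, for the whole second after the job is handed in: the indicator pin stands at least 38 mm out (40 mm is full), the palm head is back up to within 3 mm, and every loose thing stands within 15 mm of where it was (value of joint indicator_pin above 0.038 m and value of joint plunger below 0.003 m and distance of each of white_vial, red_vial, brass_weight, tin, dropper, tub from where it was at the start of the episode below 0.015 m); the robot touches nothing.
It fails at once if the robot touches the indicator pin (contact force between any of the fingers, the arm and indicator_pin above 0.5 N).
It fails at once if a loose thing is shifted by more than 15 mm, lifted or tipped (distance of any of white_vial, red_vial, brass_weight, tin, dropper, tub from where it was at the start of the episode above 0.015 m or angle between any of white_vial, red_vial, brass_weight, tin, dropper, tub's own z axis and vertical above 0.35 rad).
It also fails if it takes over 38 s, if anything falls off the work surface, if the arm or the gripper's body presses on something with over 40 N, if the wrist force passes 120 N, or if a joint passes its speed limit or range.

## Working session

There is one attempt and no reset: what is moved stays moved. The work goes in short steps, Python scripts to look and compute and a tool call to move; the robot and the scene stay as the last step left them, time stands still between calls to the robot, and variables do not carry over. Pictures are saved under pics/ and viewed, at most 10 in all, crops included, and the job is handed in when it is done.

Besides the shell and the picture viewer there is one more tool, called after "Call:" as name([rows], argument=value, ...), one row to a line, values as JSON. carry_out: Moves the arm, as the interface text tells. Its arguments: {"type":"object","properties":{"series":{"type":"array","items":{"type":"array","items":{"type":"number"}}}},"required":["series"]}

```bash
mkdir -p pics; python3 - <<'E'
from cell import env
import cv2,numpy as np
s=env.state();print(s)
for n in("top","side"):
    p,d=env.read_camera(n);cv2.imwrite(f"pics/{n}0.png",p[:,:,::-1]);np.savez(f"{n}0.npz",p=p,d=d)
    c=env.get_calibration(n);print(n,c)
print(env.get_calibration("wrist"))
E
```

```text
{'t': 0.0, 'joints': array([ 1.23540060e+00,  4.91572247e-01,  1.55945119e+00,  1.78266962e-05,
        1.09172356e+00, -1.05575598e-01]), 'qvel': array([ 1.05187118e-03,  4.13284912e-06, -4.20801557e-04,  3.31792667e-04,
       -1.16250624e-03, -3.14105368e-04]), 'tau': array([-3.42497005e-03, -6.12631273e+01, -2.58178818e+01,  6.91915839e-02,
        4.82045312e-02, -1.30898070e-04]), 'eef_pos': array([142.32742003, 608.54500577, 404.15314884]), 'tcp_rot': array([-3.14044641e+00, -1.37366247e-04,  2.91176422e+00]), 'ft_force': array([ 0.12497763, -0.24990605,  0.23027955]), 'moment': array([0.03921794, 0.02603624, 0.06662163]), 'grip_force': 0.0, 'opening': 1.000907859464165}
top {'intrinsics': array([[571.64937382,   0.        , 324.97148899],
       [  0.        , 571.64937382, 246.07835531],
       [  0.        ,   0.        ,   1.        ]]), 'D': array([-0.12214991,  0.        ,  0.        ,  0.        ,  0.        ]), 'cam_to_world': array([[ 5.64304125e-03,  9.86159210e-01, -1.65705065e-01,
         2.26532675e+02],
       [-9.99929108e-01,  3.82725553e-03, -1.12752010e-02,

[... 714 characters left out ...]
76e+02],
       [ 0.00000000e+00,  0.00000000e+00,  0.00000000e+00,
         1.00000000e+00]])}
{'intrinsics': array([[409.84760683,   0.        , 319.84342624],
       [  0.        , 409.84760683, 236.21547929],
       [  0.        ,   0.        ,   1.        ]]), 'D': array([-0.05345401,  0.        ,  0.        ,  0.        ,  0.        ]), 'T_tool_cam': array([[ 2.16647950e-04,  9.63757933e-01,  2.66778185e-01,
         7.57850705e+01],
       [ 9.99999844e-01, -3.45997571e-04,  4.37854344e-04,
         1.11073786e+00],
       [ 5.14290202e-04,  2.66778048e-01, -9.63757858e-01,
         2.02178177e+01],
       [ 0.00000000e+00,  0.00000000e+00,  0.00000000e+00,
         1.00000000e+00]])}
```

View pics/top0.png

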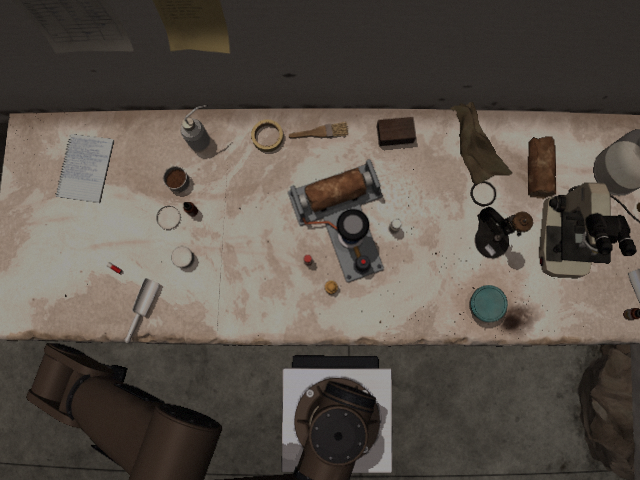

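View pics/side0.png

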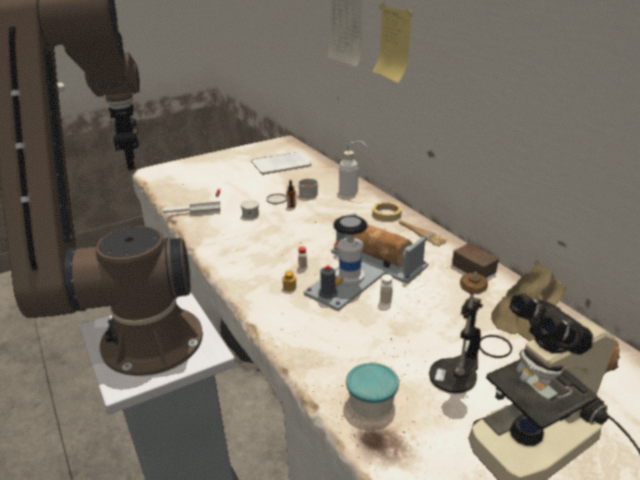

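The top view shows the press at the middle: palm head at about (352,225), tower with its red pin at (363,265), cradle at (337,190). White vial (396,225), red vial (308,260) and weight (331,287) stand round it. In the side view the head is at (350,224) and the tower at (328,280).

```bash
cat > h.py <<'E'
import numpy as np,cv2
from cell import env
def world(n,d,T=None):
    c=env.get_calibration(n);v,u=np.mgrid[0:480,0:640]
    q=cv2.undistortPoints(np.stack([u,v],-1).reshape(-1,1,2).astype(float),c["intrinsics"],c["D"]).reshape(480,640,2)
    P=np.stack([q[...,0]*d,-q[...,1]*d,-d],-1)
    T=c["cam_to_world"] if T is None else T
    return P@T[:3,:3].T+T[:3,3]
E
python3 - <<'E'
from h import *
for n,(u,v),(tu,tv) in(("top",(352,225),(363,265)),("side",(350,224),(328,278))):
    f=np.load(n+"0.npz");p,d=f["p"].astype(int),f["d"];W=world(n,d)
    z=W[...,2];m=np.zeros(z.shape,bool);m[v-30:v+30,u-30:u+30]=1
    m&=(d>0)&(abs(z-185)<8)
    Q=W[m];r,(a,b) ,_=0,(0,0),0
    (a,b),r=cv2.minEnclosingCircle(Q[:,:2].astype(np.float32));print(n,"head",m.sum(),Q.mean(0),"circ",a,b,r)
    m[:]=0;m[tv-20:tv+20,tu-20:tu+20]=1
    red=m&(p[...,0]>90)&(p[...,1]<0.5*p[...,0])&(p[...,2]<.5*p[...,0])
    print("pin",red.sum(),np.argwhere(red).mean(0),np.median(W[red],0) if red.any() else '')
    t=m&(abs(z-90)<8);print("tower",t.sum(),W[t].mean(0),(W[t].max(0)+W[t].min(0))/2)
f=np.load("top0.npz");W=world("top",f["d"])
for k,(u,v) in dict(wv=(396,225),rv=(308,260),bw=(331,287),bench=(420,290)).items(): print(k,W[v,u])
E
```

```text
top head 776 [540.53587696 -37.12695185 183.42909982] circ 540.8004760742188 -36.84438705444336 44.895263671875
pin 15 [261.2 362.8] [453.47511156 -70.53566795  96.34723387]
tower 123 [450.41916749 -69.2813307   87.4703289 ] [451.18569792 -69.81231604  89.50678101]
side head 469 [540.33457832 -50.34918533 182.455978  ] circ 543.4986572265625 -46.70458984375 45.626495361328125
pin 9 [267.11111111 327.33333333] [452.49738306 -79.62772721  95.19611321]
tower 114 [459.11847397 -77.43534095  86.90025029] [479.89380737 -72.42427035  89.75770092]
wv [ 562.92934591 -168.4967675    74.18126916]
rv [459.71744447  86.3890068   70.53879481]
bw [384.51873015  19.7850451   43.88380189]
bench [ 380.67770302 -246.37143893   -1.63450935]
```

Call:
carry_out([
  [-0.045,-0.042,0,0,0],
  [-0.09,-0.084,0,0,0],
  [-0.135,-0.126,0,0,0],
  [-0.18,-0.168,0,0,0],
  [-0.225,-0.21,0,0,0],
  [-0.27,-0.252,0,0,0],
  [-0.315,-0.294,0,0,0],
  [-0.36,-0.336,0,0,0],
  [-0.405,-0.378,0,0,0],
  [-0.45,-0.42,0,0,0],
  [-0.495,-0.462,0,0,0],
  [-0.54,-0.504,0,0,0],
  [-0.575,-0.537,0,0,0],
  [-0.575,-0.537,0,0,0],
  [-0.575,-0.537,0,0,0],
  [-0.575,-0.537,0,0,0],
])

```text
t: 2.1
eef_pos: [579.4, -44.2, 404.8]
tcp_rot: [3.141, -0.0, 2.913]
ft_force: [0.3, 0.3, 0.8]
opening: 0.008
grip_force: 0.0
```

```bash
cat >> h.py <<'E'
from scipy.spatial.transform import Rotation as R
def wrist(name):
    s=env.state();p,d=env.read_camera("wrist")
    cv2.imwrite(f"pics/{name}.png",p[:,:,::-1])
    T=np.eye(4);T[:3,:3]=R.from_euler("xyz",s["tcp_rot"]).as_matrix();T[:3,3]=s["eef_pos"]
    return s,p.astype(int),d,world("wrist",d,T@env.get_calibration("wrist")["T_tool_cam"]),T
E
python3 - <<'E'
from h import *
s,p,d,W,T=wrist("w1");print({k:s[k] for k in("t","joints","eef_pos","tcp_rot","ft_force","opening")})
m=(d>0)&(abs(W[...,2]-185)<8)&(np.hypot(W[...,0]-541,W[...,1]+40)<65)
Q=W[m];print(m.sum(),Q.mean(0),cv2.minEnclosingCircle(Q[:,:2].astype(np.float32)))
red=(p[...,0]>80)&(p[...,1]<.5*p[...,0])&(p[...,2]<.5*p[...,0])&(abs(W[...,2]-100)<20)
print("red",red.sum(),np.median(W[red],0) if red.any() else '')
c,_=cv2.minEnclosingCircle(Q[:,:2].astype(np.float32))
print("tool coords of head",T[:3,:3].T@(np.array([*c,185])-T[:3,3]))
E
```

```text
{'t': 2.1, 'joints': array([-1.89834087e-01,  4.28387710e-01,  1.66914973e+00,  1.96269000e-04,
        1.04429708e+00, -1.53220296e+00]), 'eef_pos': array([579.42718376, -44.21601328, 404.83356115]), 'tcp_rot': array([ 3.14143245e+00, -2.48241523e-04,  2.91306657e+00]), 'ft_force': array([0.3348141 , 0.32317402, 0.81883515]), 'opening': 0.008133676337247495}
23101 [539.26105171 -37.87805994 183.09043034] ((542.2492065429688, -38.740657806396484), 44.81492233276367)
red 277 [453.25319332 -70.80857122  96.66219278]
tool coords of head [ 37.39722623  -3.12459608 219.84235371]
```

View pics/w1.png

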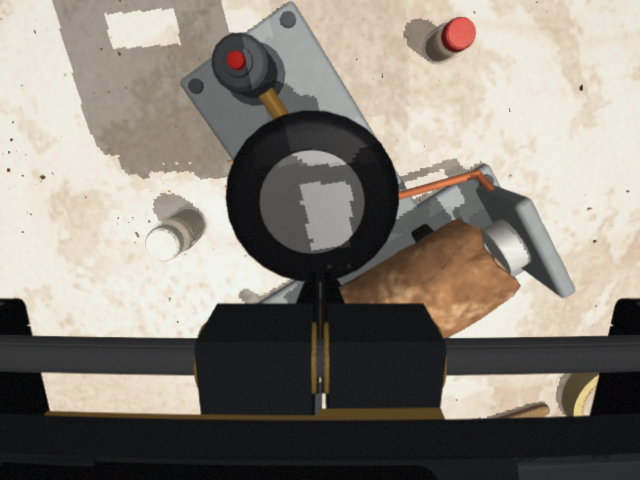

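Wrist view: head centred at (312,197), a radius-45 circle at (542,-39), agreeing with the top view; pin at (235,60), well clear. Move over the head and make the first stroke.

Call:
carry_out([
  [0.037,-0.003,0,0,0],
  [0.037,-0.003,0.015,0,0],
  [0.037,-0.003,0.03,0,0],
  [0.037,-0.003,0.045,0,0],
  [0.037,-0.003,0.056,0,0],
  [0.037,-0.003,0.06,0,0],
  [0.037,-0.003,0.06,0,0],
  [0.037,-0.003,0.06,0,0],
])

```text
t: 3.15
eef_pos: [543.7, -39.6, 344.4]
tcp_rot: [3.141, -0.0, 2.912]
ft_force: [-3.1, 2.7, 9.7]
opening: 0.007
grip_force: 4.7
```

Call:
carry_out([
  [0,0,0.003,0,0],
  [0,0,0.003,0,0],
])

```text
t: 3.4
eef_pos: [543.5, -39.5, 343.9]
tcp_rot: [3.141, 0.002, 2.912]
ft_force: [-11.6, 4.2, 37.5]
opening: 0.008
grip_force: 18.8
```

Hard stop is reached. Up, then further strokes.

Call:
carry_out([
  [0,0,-0.018,0,0],
  [0,0,-0.04,0,0],
  [0,0,-0.04,0,0],
  [0,0,-0.018,0,0],
  [0,0,-0.001,0,0],
  [0,0,-0.001,0,0],
  [0,0,-0.001,0,0],
  [0,0,-0.018,0,0],
  [0,0,-0.04,0,0],
  [0,0,-0.04,0,0],
  [0,0,-0.018,0,0],
  [0,0,-0.001,0,0],
  [0,0,-0.001,0,0],
  [0,0,-0.001,0,0],
  [0,0,-0.018,0,0],
  [0,0,-0.04,0,0],
  [0,0,-0.04,0,0],
])

```text
t: 5.52
eef_pos: [543.3, -39.8, 381.2]
tcp_rot: [3.142, 0.0, 2.912]
ft_force: [-0.0, -0.3, 0.5]
opening: 0.003
grip_force: 0.0
```

Call:
carry_out([
  [0,0,0.022,0,0],
  [0,0,0.039,0,0],
  [0,0,0.039,0,0],
  [0,0,0.039,0,0],
])

```text
t: 6.02
eef_pos: [543.5, -39.8, 344.0]
tcp_rot: [3.141, 0.004, 2.912]
ft_force: [-4.7, 1.0, 32.9]
opening: 0.001
grip_force: 16.5
```

Call:
carry_out([
  [0,0,-0.018,0,0],
  [0,0,-0.04,0,0],
  [-0.02,0,-0.065,0,0],
  [-0.037,0.003,-0.065,0,0],
  [-0.037,0.003,-0.065,0,0],
  [-0.037,0.003,-0.065,0,0],
])

```text
t: 6.78
eef_pos: [579.4, -45.2, 406.1]
tcp_rot: [-3.142, -0.003, 2.912]
ft_force: [-0.0, -0.5, 0.6]
opening: 0.003
grip_force: 0.0
```

```bash
python3 - <<'E'
from h import *
s,p,d,W,T=wrist("w2");print(s["t"],s["eef_pos"],s["ft_force"])
m=(d>0)&(abs(W[...,2]-170)<25)&(np.hypot(W[...,0]-541,W[...,1]+40)<40)
print("head z",np.median(W[m],0))
red=(p[...,0]>80)&(p[...,1]<.5*p[...,0])&(p[...,2]<.5*p[...,0])&(np.hypot(W[...,0]-453,W[...,1]+71)<25)
print("red",red.sum(),W[red].max(0),np.percentile(W[red][:,2],[10,50,90]))
E
```

```text
6.775 [579.42927046 -45.19974148 406.06996587] [-0.00835709 -0.52394784  0.64685521]
head z [538.88984717 -39.24772808 183.52649975]
red 469 [459.27065014 -64.93935878 137.2808169 ] [105.89023409 135.2026217  136.42207277]
```

View pics/w2.png

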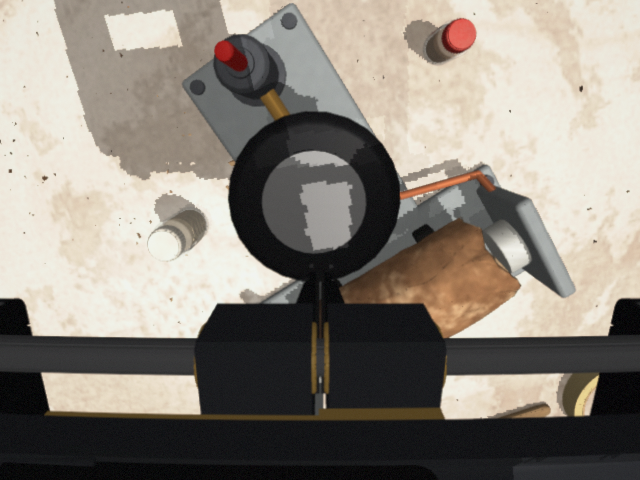

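The pin now stands at (225,50) at about 136 mm, and the head is up. Further strokes do no harm, so I make two more to be sure it is full, then compare.

Call:
carry_out([
  [0.037,-0.003,0.0,0,0],
  [0.037,-0.003,0.025,0,0],
  [0.037,-0.003,0.047,0,0],
  [0.037,-0.003,0.064,0,0],
  [0.037,-0.003,0.064,0,0],
  [0.037,-0.003,0.064,0,0],
  [0.037,-0.003,0.047,0,0],
  [0.037,-0.003,0.025,0,0],
  [0.037,-0.003,0.025,0,0],
  [0.037,-0.003,0.047,0,0],
  [0.037,-0.003,0.064,0,0],
  [0.037,-0.003,0.064,0,0],
  [0.037,-0.003,0.064,0,0],
  [0.037,-0.003,0.047,0,0],
  [0.037,-0.003,0.025,0,0],
  [0.037,-0.003,0.0,0,0],
  [0,0,0,0,0],
  [0,0,0,0,0],
  [0,0,0,0,0],
])

```text
t: 9.2
eef_pos: [579.3, -45.2, 406.4]
tcp_rot: [3.142, -0.002, 2.912]
ft_force: [0.2, 0.0, 0.6]
opening: 0.004
grip_force: 0.0
```

```bash
python3 - <<'E'
from h import *
s,p,d,W,T=wrist("w3");print(s["t"],s["eef_pos"],s["ft_force"])
m=(d>0)&(abs(W[...,2]-170)<25)&(np.hypot(W[...,0]-541,W[...,1]+40)<40)
print("head z",np.median(W[m],0))
red=(p[...,0]>80)&(p[...,1]<.5*p[...,0])&(p[...,2]<.5*p[...,0])&(np.hypot(W[...,0]-453,W[...,1]+71)<25)
print("red",red.sum(),W[red].max(0),np.percentile(W[red][:,2],[10,50,90]))
t0=np.load("top0.npz")["p"].astype(int);t1,_=env.read_camera("top")
df=abs(t1-t0).max(2)
for k,(u,v) in dict(wv=(396,225),rv=(308,260),bw=(331,287),tin=(182,257),drop=(190,208),tub=(488,304)).items(): print(k,(df[v-12:v+12,u-12:u+12]>40).sum())
E
```

```text
9.2 [579.29657914 -45.17687297 406.44516851] [0.15293017 0.03971163 0.5756832 ]
head z [538.95781902 -39.24876023 183.54868062]
red 466 [459.06767778 -64.87639115 137.54626719] [107.62064987 135.19306629 136.45709664]
wv 48
rv 196
bw 530
tin 0
drop 0
tub 0
```

Pin height is unchanged by the extra strokes, so it is fully out, and the head is up. The top-view differences near the vials and weight are where the arm and its shadow now lie. Only the palm head was approached, and both vials sit unmoved in the wrist views.

```bash
python3 -c "
from cell import env
print(env.job_done())"
```

```text
the job is handed in; nothing more can be done
None
```

The pump was stroked until the red pin stood fully out (tip about 136 mm, unchanged by two more strokes) and left with its head up. I saw no sign of the pin or any loose item being touched, though the arm blocked a last look at the brass weight, and the job is handed in with no verdict returned.

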